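Join the two-part serving board with its cam lock

TASK

Join up the two-part serving board on the worktop: push the small leaf along its rods until it meets the rubber buffers of the main board, then swing the steel lock lever fully over, a quarter turn anticlockwise seen from above, so that its hook catches the leaf's post and draws the leaf tight against the board with no gap left. Take the arm away and leave the tumbler and the salt shaker where they stand.

Things in the scene. Friction and masses are not known exactly. Their poses are not given: they have to be found in the camera images.
- board: Wooden main board, fixed, 140 x 140 mm, top at z = 26 mm. Origin: worktop level under the middle of its joint edge; its y axis points to the leaf (robot's left, turned up to 0.25 rad), the board lies at y -140 to 0 mm. Two rubber buffers stand 8 mm out of the joint edge, yielding to 8 N. Keep the arm off the tall pillar behind the worktop's far right (world x from 0.61 m, y -0.23 to -0.08 m).
- leaf (a joint): Gap in m between the leaf and the main board: 0 = tight, up to 0.06 = pulled out. The leaf is a wooden plate of 140 mm by 90 mm, top at z = 26 mm, that slides only along the board's y on two rods (about 1.5 N of friction). Pushed in by hand and released, it springs back and stands 6 to 8 mm off on the buffers. The hook catches it from gaps up to about 10 mm.
- leaf_rail (a point): Middle of the outer face (the face away from the main board) of the upright wooden rail along the leaf's outer end: rail 110 mm long along the board's x, 12 mm thick, from z = 26 to 60 mm; this point at z = 43 mm. It overhangs nothing: outside it the leaf ends 2 mm farther out. Push here toward the board's -y.
- leaf_post (a point): Top of the steel post (12 mm thick, with an 18 mm head, from z = 26 to 44 mm) on the leaf, 27 mm from its joint edge, on the board's line x = 0.
- lever (a joint): Angle in rad of the lock lever about its vertical pivot: 0 = open, lever pointing away from the leaf along the board's -y; it grows anticlockwise seen from above; 1.58 = fully over at its stop, lever pointing along the board's +x, parallel to the joint. It stays where it is left; friction about 0.12 N m, more while it draws the leaf.
- lever_pivot (a point): On the lever's pivot axis at z = 60 mm, the mid-height of the lever bar; 20 mm from the joint edge on the main board, board's x = 0. Below the bar a dark steel hook (z = 31 to 41 mm, reaching 78 mm from the pivot) turns with it on the side toward the leaf.
- lever_face (a point): Centre line of the lever bar, 70 mm from the pivot, z = 60 mm. The bar is steel, 13 mm thick, 24 mm high (z = 48 to 72 mm), and ends 95 mm from the pivot. Open, it is pushed on the side at the board's -x.
- tumbler: Bystander: drinking glass, 76 mm wide, 86 mm high, upright on the worktop beyond one end of the board; origin under its centre.
- salt_shaker: Bystander: glass salt shaker, 44 mm wide, 90 mm high, upright beyond the other end; origin under its centre.

How it is judged (in metres and radians):
On the way, in this order (a step that is already met when the one before it is completed fails the run):
1. the leaf is pushed up to the buffers (gap under 12 mm) while the lever is still open (under 0.5 rad) (value of joint leaf below 0.012 m and value of joint lever below 0.5 rad), for 0.1 s.
2. the lever is swung over (past 1.4 rad) and has drawn the leaf tight (gap under 2 mm) (value of joint leaf below 0.002 m and value of joint lever above 1.4 rad), for 0.2 s.
At the end, for the whole second after the job is handed in: The leaf is tight against the main board (gap under 2 mm) and stays so, with the lever fully over (past 1.4 rad of its 1.58) and the robot clear (all of step 2); the robot touches nothing.
It fails at once if the tumbler or the salt shaker is shifted by more than 30 mm or tipped (distance of any of tumbler, salt_shaker from where it was at the start of the episode above 0.03 m or angle between any of tumbler, salt_shaker's own z axis and vertical above 0.5 rad).
It also fails if it takes over 48 s, if anything falls off the work surface, if the arm or the gripper's body presses on something with over 40 N, if the wrist force passes 120 N, or if a joint passes its speed limit or range.

ROBOT

A 7-joint arm with a two-finger parallel gripper is mounted at the origin on the work surface; the furniture and walls round the work are solid. World frame = base frame: x ahead of the robot, y to its left, z up, the work surface at z = 0. Lengths are in m, angles in degrees, forces in N, time in s.
With the tool pointing down it reaches from about 0.35 to 0.9 m from the base axis. Payload 7.2 kg.
Tool frame: the origin (TCP) lies at the very end of the fingers, on their centre line; the grasp point (between the pads) lies manip.tcp_to_grasp behind it (manip.tcp_to_grasp is the distance from the TCP to the grasp point, in m); z points along the fingers, y is the line along which they close (so a half turn about z gives the same grasp; the last joint's range is limited). The gripper opens to 85 mm and grips with 20 to 120 N. Pads are 22 mm wide; open, the fingers measure 114 mm over their backs; the gripper's body (76 mm by 85 mm) begins 54 mm behind the grasp point. The pads swing forward as they close: fully open they stand 13 mm farther back than shut.
Start: joints at [-80.569, 23.554, -0.728, 91.456, 0.321, 64.991, -4.71], TCP at [0.144, 0.608, 0.231] pointing down, gripper open.
Joint ranges: [-169.25, 169.25], [-16.82, 113.86], [-84.01, 82.57], [7.8, 145.47], [-59.2, 239.2], [7.22, 106.19], [-163.78, 163.78]. Speed limits (degrees/s): [136.94, 136.94, 172.46, 172.46, 180, 180, 180].

INTERFACE

Orientations are given as a 3x3 rotation matrix whose columns are the frame's x, y, z axes.
In Python, from workcell import manip, imaging gives the robot as it stands.
- The arm moves only by the tool carry_out, never from a script. Its argument "series" is a list that holds one entry, the list of rows, each a list of 6 numbers: the shift along the world's x, y, z each as a share of 3 cm, from -1 to 1, then the turn, a rotation vector about the world's x, y, z each as a share of 4 degrees, from -1 to 1. A call has 1 to 5 rows; each row shifts and turns the commanded pose from where the row before left it; what a row does not reach is not made up. A row lasts 1/12 s, in which the tool goes at most 41.7 mm and 7.16 degrees, less where a joint would pass 70% of its speed; a pose out of reach is approached as far as the arm can. A call with a number of a shift or a turn outside -1 to 1 is refused whole. A call with a gripper value outside its range is refused whole. "hand" is the closure in counts, from 0 (fully open) to 255 (shut), set as the call begins (left out, the last holds). The fingers move at their own pace and stop on an object; "newtons" is the grip in N (left out, the last holds). Time passes only in rows, so rows that do not move let the fingers close. It gives the time, the measured TCP pose, the force, the opening and the grip force at its end, in the units of the state.
- manip.state(): the state, without advancing time (a new reading comes with each control period).
- imaging.camera(name): name is "scene" or "top" or "wrist"; returns the picture (384x512x3 uint8, red, green, blue); there is no depth.
- imaging.camera_model(name): a dict with "fx", "fy", "cx", "cy" (pixels), "k1" (the pictures are not rectified: a ray, as slopes to the right and down, at radius r is drawn at 1 + k1 r^2 times it, then the intrinsics apply), "T" (4x4, takes a point from camera to world coordinates). Camera axes: x right, y up, looking along -z (the intrinsics and any distortion apply to the point x, -y, -z); pixel columns grow to the right and rows downward; lengths in m; the calibration is good to about 2 mm. A picture is of the moment at which its call begins: read the wrist's pose just before it. camera_model takes no time and is no camera call; for the wrist camera it gives the pose at the moment of the call.
- manip.sign_off(): hands the job in; it is judged then, once.
The state is a dict: "t": time; "q": joint angles; "qd": joint speeds; "tau": joint torques, N m; "ee_pos": TCP position; "eef_rot": TCP orientation; "force": force on the tool from outside, world axes, zero at the start; "wrist_torque": the same for the moment, N m; "opening": finger opening in m; "finger_force": force on a finger pad.
Only numpy, scipy, OpenCV 4.12 (cv2) and the standard library are available. Lean on these libraries where they do the work, as an engineer would, in place of code of your own. Each camera call takes 0.05 s, during which the arm holds its last target. There are 200 camera calls.

## Working session

There is one attempt and no reset: what is moved stays moved. The work goes in short steps, Python scripts to look and compute and a tool call to move; the robot and the scene stay as the last step left them, time stands still between calls to the robot, and variables do not carry over. Pictures are saved under pics/ and viewed, at most 10 in all, crops included, and the job is handed in when it is done.

Besides the shell and the picture viewer there is one more tool, called after "Emit:" by a JSON object that holds its "name" and its "arguments". carry_out: Moves the arm, as the interface text tells. Its arguments: {"type":"object","properties":{"series":{"type":"array","items":{"type":"array","items":{"type":"array","items":{"type":"number"}}}},"hand":{"type":"number"},"newtons":{"type":"number"}},"required":["series"]}

```bash
mkdir -p pics
python3 - <<'E'
from workcell import manip, imaging
import cv2,numpy as np
for n in ("top","scene"):
    im=imaging.camera(n); cv2.imwrite(f"pics/{n}0.png",im[:,:,::-1])
    m=imaging.camera_model(n); print(n,m["fx"],m["cx"],m["cy"],m["k1"],np.round(m["T"],3).tolist())
s=manip.state(); print(s["t"],s["ee_pos"],np.round(s["eef_rot"],3).tolist(),s["opening"],manip.tcp_to_grasp)
E
```

```text
top 469.36862092264573 254.1589824593778 195.2957413995637 -0.06191322295904275 [[0.059, 0.978, -0.201, 0.155], [-0.998, 0.058, -0.01, 0.127], [0.002, 0.201, 0.98, 1.5], [0.0, 0.0, 0.0, 1.0]]
scene 478.7195005196731 254.67111130362989 190.31556656187666 -0.012433385018876517 [[-0.999, -0.03, 0.043, 0.543], [0.052, -0.532, 0.845, 1.417], [-0.002, 0.846, 0.533, 0.867], [0.0, 0.0, 0.0, 1.0]]
0.1 [0.14409119 0.60770695 0.23053984] [[-0.973, 0.231, -0.0], [0.231, 0.973, -0.001], [-0.0, -0.001, -1.0]] 0.08535948333338161 0.0187
```

View pics/top0.png

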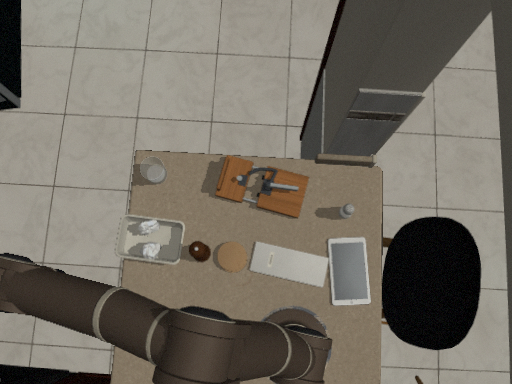

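View pics/scene0.png

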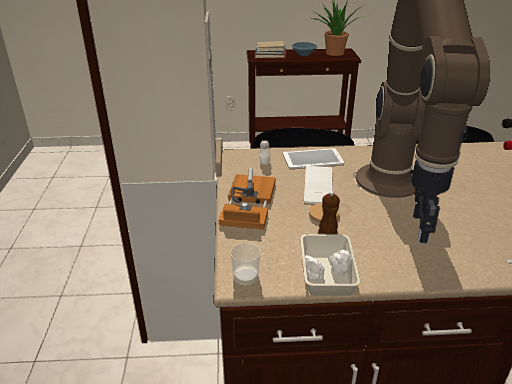

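The top view shows the board at about (283,192), the leaf at (236,180), the lever at (280,188), the tumbler at (152,172) and the shaker at (347,211). Next I measure.

```bash
cat > h.py <<'E'
from workcell import manip, imaging
import cv2,numpy as np
def K(m): return np.array([[m["fx"],0,m["cx"]],[0,m["fy"],m["cy"]],[0,0,1]]),np.array([m["k1"],0,0,0.])
def onz(m,p,z):
    k,d=K(m); p=np.array(p,float).reshape(-1,1,2); u=cv2.undistortPoints(p,k,d)[:,0]
    T=np.array(m["T"]); r=np.c_[u[:,0],-u[:,1],-np.ones(len(u))]@T[:3,:3].T
    return T[:3,3]+r*((z-T[2,3])/r[:,2:])
def proj(m,P):
    k,d=K(m); T=np.array(m["T"]); c=(np.array(P,float).reshape(-1,3)-T[:3,3])@T[:3,:3]
    c=c*[1,-1,-1]; return cv2.projectPoints(c,np.zeros(3),np.zeros(3),k,d)[0][:,0]
E
python3 - <<'E'
from h import *
im=cv2.imread("pics/top0.png"); m=imaging.camera_model("top")
hsv=cv2.cvtColor(im,cv2.COLOR_BGR2HSV)
w=cv2.inRange(hsv,(3,120,60),(20,255,255)); w[:145]=0; w[225:]=0; w[:,:205]=0; w[:,320:]=0
cs,_=cv2.findContours(w,cv2.RETR_EXTERNAL,cv2.CHAIN_APPROX_NONE)
for c in cs:
    if cv2.contourArea(c)<100: continue
    b=cv2.boxPoints(cv2.minAreaRect(c)); P=onz(m,b,.026)
    print(np.round(b,1).tolist(),np.round(P[:,:2],4).tolist(),np.linalg.norm(np.diff(P,axis=0),axis=1).round(3))
print(onz(m,[[152,172]],.0),onz(m,[[347,211]],.045))
c1=cv2.resize(im[145:225,205:320],None,fx=6,fy=6,interpolation=cv2.INTER_CUBIC)
cv2.imwrite("pics/c1.png",c1)
s=cv2.imread("pics/scene0.png")
cv2.imwrite("pics/c2.png",cv2.resize(s[130:240,210:350],None,fx=5,fy=5,interpolation=cv2.INTER_CUBIC))
E
```

```text
[[255.60000610351562, 206.6999969482422], [266.6000061035156, 165.39999389648438], [308.6000061035156, 176.60000610351562], [297.6000061035156, 217.89999389648438]] [[0.421, 0.1351], [0.5593, 0.1074], [0.5301, -0.0304], [0.3928, -0.0003]] [0.141 0.141 0.141]
[[214.10000610351562, 194.60000610351562], [226.0, 153.6999969482422], [253.10000610351562, 161.60000610351562], [241.3000030517578, 202.5]] [[0.4522, 0.2703], [0.5907, 0.2421], [0.5693, 0.1519], [0.4317, 0.1817]] [0.141 0.093 0.141]
[[0.5214198  0.48392664 0.        ]] [[ 0.42088574 -0.15340502  0.045     ]]
```

View pics/c1.png

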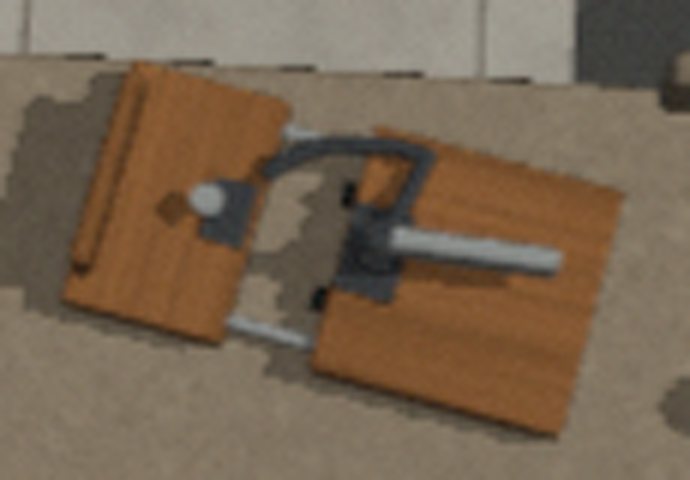

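View pics/c2.png

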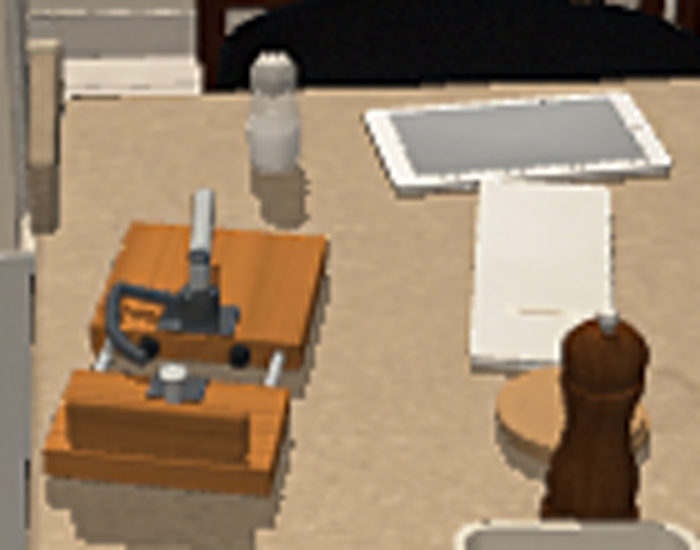

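The crop shows the leaf pulled out, the lever open, and the hook on the far side. The rectangles measure 141 x 141 and 141 x 93 mm, which matches the given sizes. I'll check the lever and post projections and move toward the rail.

```bash
cat >> h.py <<'E'
O=np.array([.490,.1213]); a=-.207
ex=np.array([np.cos(a),np.sin(a)]); ey=np.array([-np.sin(a),np.cos(a)])
def W(x,y,z): return np.r_[O+x*ex+y*ey,z]
E
python3 - <<'E'
from h import *
g=.047
for n,ox,oy,f in(("top",205,145,6),("scene",210,130,5)):
    m=imaging.camera_model(n)
    for k,P in dict(pivot=W(0,-.02,.072),tip=W(0,-.115,.072),post=W(0,g+.027,.044),rail=W(0,g+.088,.06)).items():
        p=proj(m,P)[0]; print(n,k,p.round(1),((p-[ox,oy])*f).round())
print(W(0,g+.088+.0145+.03,.035))
E
```

```text
top pivot [267.6 184.3] [375. 236.]
top tip [297.1 192.1] [552. 283.]
top post [238.9 178.7] [203. 202.]
top rail [220.1 172.5] [ 91. 165.]
scene pivot [251.6 181.1] [208. 256.]
scene tip [256.1 166.8] [231. 184.]
scene post [246.8 204.5] [184. 373.]
scene rail [243.3 211.4] [166. 407.]
[0.52689171 0.29696801 0.035     ]
```

Emit:
{"name": "carry_out", "arguments": {"series": [[[0.9, -0.7, 0, 0, 0, 0.4], [0.9, -0.7, 0, 0, 0, 0], [0.9, -0.7, 0, 0, 0, 0], [0.9, -0.7, 0, 0, 0, 0], [0.9, -0.7, 0, 0, 0, 0]]], "hand": 255, "newtons": 40}}

```text
t: 0.52
ee_pos: [0.2802, 0.5018, 0.231]
eef_rot: [[-0.979, 0.203, -0.0], [0.203, 0.979, -0.001], [0.0, -0.001, -1.0]]
force: [0.1, 0.2, 0.5]
opening: 0.0259
finger_force: 0.0
```

The projections agree with the picture for the pivot, post and rail. The lever looks about 0.1 rad open already. Moving on.

Emit:
{"name": "carry_out", "arguments": {"series": [[[0.9, -0.75, 0, 0, 0, 0], [0.9, -0.75, 0, 0, 0, 0], [0.9, -0.75, 0, 0, 0, 0], [0.9, -0.75, 0, 0, 0, 0], [0.9, -0.75, 0, 0, 0, 0]]]}}

```text
t: 0.93
ee_pos: [0.4151, 0.3892, 0.2311]
eef_rot: [[-0.979, 0.203, -0.0], [0.203, 0.979, -0.0], [0.0, -0.0, -1.0]]
force: [0.4, 0.6, 0.1]
opening: -0.0003
finger_force: 0.0
```

Emit:
{"name": "carry_out", "arguments": {"series": [[[0.9, -0.75, -0.5, 0, 0, 0], [0.9, -0.75, -0.8, 0, 0, 0], [0.9, -0.7, -1, 0, 0, 0], [0.5, -0.4, -1, 0, 0, 0], [0, 0, -1, 0, 0, 0]]]}}

```text
t: 1.35
ee_pos: [0.5116, 0.31, 0.1042]
eef_rot: [[-0.978, 0.21, 0.003], [0.21, 0.978, -0.002], [-0.003, -0.001, -1.0]]
force: [0.5, 0.4, -0.1]
opening: 0.0001
finger_force: 0.0
```

Emit:
{"name": "carry_out", "arguments": {"series": [[[0.25, -0.1, -0.7, 0, 0, 0], [0.25, -0.1, -0.8, 0, 0, 0], [0, 0, -0.7, 0, 0, 0], [0, 0, 0, 0, 0, 0]]]}}

```text
t: 1.68
ee_pos: [0.52, 0.3067, 0.0347]
eef_rot: [[-0.979, 0.204, -0.006], [0.204, 0.979, -0.004], [0.005, -0.006, -1.0]]
force: [-1.1, -0.4, 0.0]
opening: -0.0001
finger_force: 0.0
```

Run:
```python
from h import *
s=cv2.cvtColor(imaging.camera("scene"),cv2.COLOR_RGB2BGR); st=manip.state(); print(st["ee_pos"],st["force"])
d=st["ee_pos"][:2]-O; print("board xy",d@ex,d@ey)
cv2.imwrite("pics/s1.png",cv2.resize(s[110:250,200:360],None,fx=4,fy=4,interpolation=cv2.INTER_CUBIC))
```

```text
[0.520687   0.3076386  0.03696153] [-0.27952682  0.06612481  0.30392763]
board xy -0.008265322919516463 0.18866756835321086
```

View pics/s1.png

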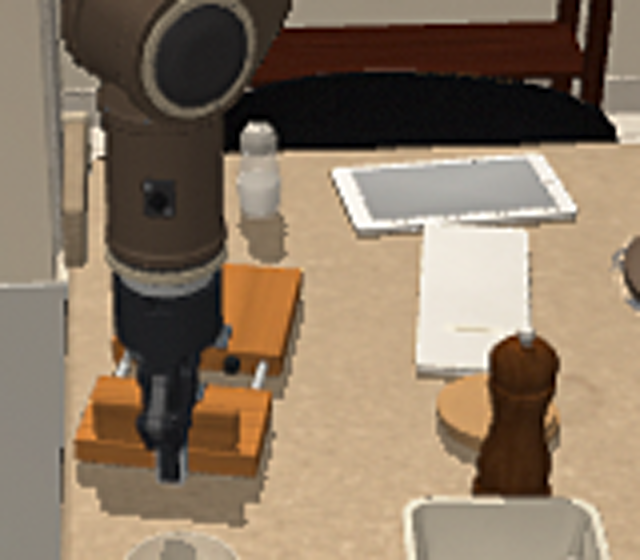

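The fingers stand just outside the rail, slightly left of its middle, with the tip at (172,475) in the crop. Now push along the board's -y.

Emit:
{"name": "carry_out", "arguments": {"series": [[[-0.08, -0.4, 0, 0, 0, 0], [-0.08, -0.4, 0, 0, 0, 0], [-0.08, -0.4, 0, 0, 0, 0], [-0.08, -0.4, 0, 0, 0, 0], [-0.08, -0.4, 0, 0, 0, 0]]]}}

```text
t: 2.15
ee_pos: [0.5106, 0.2482, 0.0407]
eef_rot: [[-0.979, 0.204, 0.002], [0.204, 0.979, 0.002], [-0.001, 0.002, -1.0]]
force: [-1.0, 2.7, 1.4]
opening: 0.0001
finger_force: 1.2
```

Emit:
{"name": "carry_out", "arguments": {"series": [[[-0.05, -0.25, 0, 0, 0, 0], [-0.05, -0.25, 0, 0, 0, 0], [0, 0, 0, 0, 0, 0]]]}}

```text
t: 2.4
ee_pos: [0.5073, 0.2315, 0.0396]
eef_rot: [[-0.979, 0.205, -0.0], [0.205, 0.979, -0.001], [-0.0, -0.001, -1.0]]
force: [-0.2, -0.5, -0.8]
opening: -0.0001
finger_force: 0.0
```

Emit:
{"name": "carry_out", "arguments": {"series": [[[-0.03, -0.15, 0, 0, 0, 0], [0, 0, 0, 0, 0, 0]]]}}

```text
t: 2.57
ee_pos: [0.5065, 0.2291, 0.0394]
eef_rot: [[-0.979, 0.204, 0.0], [0.204, 0.979, 0.0], [-0.0, 0.0, -1.0]]
force: [-0.7, -0.2, -0.1]
opening: -0.0001
finger_force: 0.0
```

Emit:
{"name": "carry_out", "arguments": {"series": [[[-0.02, -0.1, 0, 0, 0, 0], [0, 0, 0, 0, 0, 0], [0, 0, 0, 0, 0, 0]]]}}

```text
t: 2.82
ee_pos: [0.506, 0.227, 0.0393]
eef_rot: [[-0.979, 0.203, 0.0], [0.203, 0.979, 0.001], [-0.0, 0.001, -1.0]]
force: [1.9, 2.8, 0.1]
opening: -0.0003
finger_force: 1.6
```

Emit:
{"name": "carry_out", "arguments": {"series": [[[-0.02, -0.1, 0, 0, 0, 0], [0, 0, 0, 0, 0, 0], [0, 0, 0, 0, 0, 0]]]}}

```text
t: 3.07
ee_pos: [0.5055, 0.2245, 0.0394]
eef_rot: [[-0.979, 0.203, 0.001], [0.203, 0.979, 0.001], [-0.0, 0.001, -1.0]]
force: [0.8, 4.6, -0.3]
opening: 0.0001
finger_force: 2.4
```

Emit:
{"name": "carry_out", "arguments": {"series": [[[-0.02, -0.1, 0, 0, 0, 0], [0, 0, 0, 0, 0, 0], [0, 0, 0, 0, 0, 0]]]}}

```text
t: 3.32
ee_pos: [0.505, 0.2225, 0.0394]
eef_rot: [[-0.979, 0.202, 0.001], [0.202, 0.979, 0.002], [-0.001, 0.003, -1.0]]
force: [2.2, 8.2, -2.4]
opening: -0.0004
finger_force: 3.9
```

Run:
```python
from h import *
s=cv2.cvtColor(imaging.camera("top"),cv2.COLOR_RGB2BGR); st=manip.state(); print(st["ee_pos"],st["force"])
cv2.imwrite("pics/t1.png",cv2.resize(s[140:225,205:320],None,fx=6,fy=6,interpolation=cv2.INTER_CUBIC))
```

```text
[0.50507423 0.22257745 0.03943716] [ 1.76075185  7.65061762 -2.39412471]
```

View pics/t1.png

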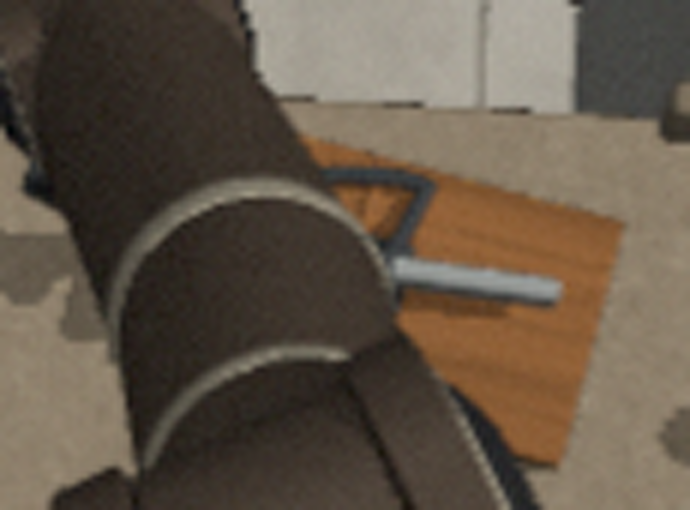

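The push force has risen to 8 N, so the buffers are compressed, and the lever is still open, with its tip at (560,290) in the crop. Back off, lift and go to the lever's -x side.

Emit:
{"name": "carry_out", "arguments": {"series": [[[0.2, 0.9, 0, 0, 0, 0], [0, 0.1, 0.9, 0, 0, 0], [0, 0, 1, 0, 0, 0], [0, 0, 1, 0, 0, 0], [0, 0, 0.8, 0, 0, 0]]]}}

```text
t: 3.78
ee_pos: [0.5106, 0.2498, 0.1519]
eef_rot: [[-0.979, 0.203, -0.0], [0.203, 0.979, -0.001], [0.0, -0.001, -1.0]]
force: [0.5, -0.2, 0.8]
opening: 0.0002
finger_force: 0.0
```

Emit:
{"name": "carry_out", "arguments": {"series": [[[-0.3, -0.8, 0, 0, 0, 0], [-0.4, -0.9, 0, 0, 0, 0], [-0.4, -0.9, 0, 0, 0, 0], [-0.4, -0.9, 0, 0, 0, 0], [-0.4, -0.9, 0, 0, 0, 0]]]}}

```text
t: 4.2
ee_pos: [0.4523, 0.1165, 0.15]
eef_rot: [[-0.979, 0.203, -0.001], [0.203, 0.979, -0.001], [0.001, -0.001, -1.0]]
force: [0.5, 1.1, 0.0]
opening: 0.0001
finger_force: 0.0
```

Emit:
{"name": "carry_out", "arguments": {"series": [[[-0.4, -0.9, 0, 0, 0, 0], [-0.4, -0.9, 0, 0, 0, 0], [-0.3, -0.8, 0, 0, 0, 0], [0, -0.8, 0, 0, 0, 0], [0, 0, 0, 0, 0, 0]]]}}

```text
t: 4.62
ee_pos: [0.4192, 0.0116, 0.1503]
eef_rot: [[-0.978, 0.209, -0.001], [0.209, 0.978, -0.002], [0.001, -0.002, -1.0]]
force: [0.4, -0.5, 0.9]
opening: -0.0
finger_force: 0.0
```

Run:
```python
from h import *
T=imaging.camera("top"); 
s=cv2.cvtColor(imaging.camera("scene"),cv2.COLOR_RGB2BGR); st=manip.state(); print(st["t"],st["ee_pos"],st["force"])
d=st["ee_pos"][:2]-O; print("board xy",d@ex,d@ey)
A=cv2.resize(s[130:240,210:350],None,fx=3.6,fy=3.6,interpolation=cv2.INTER_CUBIC)
B=cv2.resize(T[145:225,205:320,::-1],None,fx=2.5,fy=2.5,interpolation=cv2.INTER_CUBIC)
c=np.zeros((A.shape[0],A.shape[1]+B.shape[1],3),np.uint8);c[:,:A.shape[1]]=A;c[:B.shape[0],A.shape[1]:]=B
cv2.imwrite("pics/s2.png",c)
```

```text
4.7167 [0.42025415 0.01542077 0.15029163] [ 1.41509641  0.08074627 -0.17858039]
board xy -0.046496093116637494 -0.11795341407908222
```

View pics/s2.png

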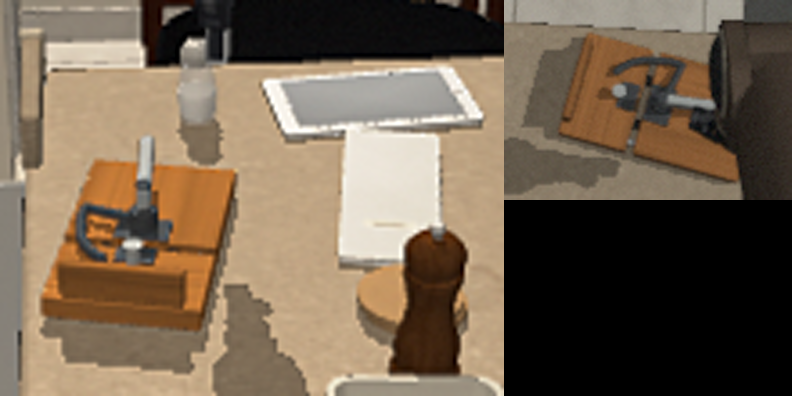

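The leaf stands at the buffers with a small gap and the lever is open at (145,165). Lowering beside the lever.

Emit:
{"name": "carry_out", "arguments": {"series": [[[0.1, 0.45, -0.7, 0, 0, 0], [0.1, 0.45, -0.9, 0, 0, 0], [0, 0, -0.9, 0, 0, 0], [0, 0, -0.8, 0, 0, 0], [0, 0, 0, 0, 0, 0]]]}}

```text
t: 5.13
ee_pos: [0.4239, 0.0442, 0.0477]
eef_rot: [[-0.98, 0.201, -0.007], [0.201, 0.98, -0.002], [0.007, -0.003, -1.0]]
force: [-0.4, 1.1, 0.4]
opening: -0.0001
finger_force: 0.0
```

Run:
```python
from h import *
s=manip.state(); print(s["ee_pos"],s["force"],s["q"])
d=s["ee_pos"][:2]-O; print("board xy",d@ex,d@ey)
def tool(th): 
    u=np.array([np.sin(th),-np.cos(th)]);t=np.array([np.cos(th),np.sin(th)])
    b=np.array([0,-.02])+.07*u-.0175*t; return W(*b,.05)[:2]
p=s["ee_pos"][:2]; q=tool(0); print("to start",((q-p)/.03).round(2),q)
c=q
for i in range(1,28):
    n=tool(np.deg2rad(3.5*i)); r=((n-c)/.03).round(2); c=c+r*.03; print(i,r,c.round(4))
```

```text
[0.42385328 0.04421348 0.04773027] [-0.43991017  1.11349011  0.43107655] [-21.63890144  20.82024562  10.96282086 128.24738928  -7.32480276
  31.90444975  73.28404495]
board xy -0.04889141649223188 -0.08903566833672218
to start [ 1.02 -0.25] [0.45437635 0.03681801]
1 [ 0.13 -0.06] [0.4583 0.035 ]
2 [ 0.14 -0.05] [0.4625 0.0335]
3 [ 0.14 -0.05] [0.4667 0.032 ]
4 [ 0.14 -0.03] [0.4709 0.0311]
5 [ 0.15 -0.03] [0.4754 0.0302]
6 [ 0.15 -0.01] [0.4799 0.0299]
7 [ 0.14 -0.01] [0.4841 0.0296]
8 [0.15 0.  ] [0.4886 0.0296]
9 [0.15 0.01] [0.4931 0.0299]
10 [0.14 0.02] [0.4973 0.0305]
11 [0.15 0.03] [0.5018 0.0314]
12 [0.14 0.03] [0.506  0.0323]
13 [0.14 0.05] [0.5102 0.0338]
14 [0.13 0.05] [0.5141 0.0353]
15 [0.14 0.06] [0.5183 0.0371]
16 [0.13 0.07] [0.5222 0.0392]
17 [0.12 0.08] [0.5258 0.0416]
18 [0.12 0.09] [0.5294 0.0443]
19 [0.12 0.09] [0.533 0.047]
20 [0.1 0.1] [0.536 0.05 ]
21 [0.11 0.1 ] [0.5393 0.053 ]
22 [0.09 0.11] [0.542  0.0563]
23 [0.09 0.12] [0.5447 0.0599]
24 [0.08 0.12] [0.5471 0.0635]
25 [0.08 0.13] [0.5495 0.0674]
26 [0.06 0.13] [0.5513 0.0713]
27 [0.06 0.14] [0.5531 0.0755]
```

Joint 7 would reach its limit if the tool turned with the lever from here. I'll pre-turn the tool by -90° so that it pushes with the back of a finger.

Emit:
{"name": "carry_out", "arguments": {"series": [[[0, 0, 0, 0, 0, -1], [0, 0, 0, 0, 0, -1], [0, 0, 0, 0, 0, -1], [0, 0, 0, 0, 0, -1], [0, 0, 0, 0, 0, -1]]]}}

```text
t: 5.55
ee_pos: [0.4271, 0.0442, 0.0524]
eef_rot: [[-0.849, 0.528, 0.0], [0.528, 0.849, 0.001], [0.0, 0.001, -1.0]]
force: [0.0, -0.3, 0.0]
opening: 0.0001
finger_force: 0.0
```

Emit:
{"name": "carry_out", "arguments": {"series": [[[0, 0, 0, 0, 0, -1], [0, 0, 0, 0, 0, -1], [0, 0, 0, 0, 0, -1], [0, 0, 0, 0, 0, -1], [0, 0, 0, 0, 0, -1]]]}}

```text
t: 5.97
ee_pos: [0.4271, 0.0443, 0.0524]
eef_rot: [[-0.617, 0.787, 0.0], [0.787, 0.617, 0.001], [0.001, 0.001, -1.0]]
force: [0.3, -0.5, 0.2]
opening: 0.0005
finger_force: 0.0
```

Emit:
{"name": "carry_out", "arguments": {"series": [[[0, 0, 0, 0, 0, -1], [0, 0, 0, 0, 0, -1], [0, 0, 0, 0, 0, -1], [0, 0, 0, 0, 0, -1], [0, 0, 0, 0, 0, -1]]]}}

```text
t: 6.38
ee_pos: [0.427, 0.0444, 0.0524]
eef_rot: [[-0.311, 0.95, 0.0], [0.95, 0.311, 0.001], [0.001, 0.001, -1.0]]
force: [0.6, -0.1, -1.3]
opening: -0.0002
finger_force: 0.0
```

Emit:
{"name": "carry_out", "arguments": {"series": [[[0, 0, 0, 0, 0, -1], [0, 0, 0, 0, 0, -1], [0, 0, 0, 0, 0, -1], [0, 0, 0, 0, 0, -1], [0, 0, 0, 0, 0, -1]]]}}

```text
t: 6.8
ee_pos: [0.427, 0.0445, 0.0523]
eef_rot: [[0.033, 0.999, 0.0], [0.999, -0.033, 0.002], [0.002, 0.0, -1.0]]
force: [-0.6, 0.2, -0.6]
opening: 0.0001
finger_force: 0.0
```

Emit:
{"name": "carry_out", "arguments": {"series": [[[0, 0, 0, 0, 0, -1], [0, 0, 0, 0, 0, -1], [0, 0, 0, 0, 0, -0.5], [0, 0, 0, 0, 0, 0]]]}}

```text
t: 7.13
ee_pos: [0.427, 0.0445, 0.0522]
eef_rot: [[0.204, 0.979, 0.0], [0.979, -0.204, 0.001], [0.001, -0.0, -1.0]]
force: [-0.4, 0.0, 0.2]
opening: -0.0002
finger_force: 0.0
```

Run:
```python
from h import *
s=manip.state(); print(s["t"],s["ee_pos"],s["force"],s["q"][6])
def tool(th): 
    u=np.array([np.sin(th),-np.cos(th)]);t=np.array([np.cos(th),np.sin(th)])
    b=np.array([0,-.02])+.072*u-.021*t; return W(*b,.05)[:2]
p=s["ee_pos"][:2]; q=tool(0); print("to start",((q-p)/.03).round(2),q)
c=q
for i in range(1,28):
    n=tool(np.deg2rad(3.6*i)); r=((n-c)/.03).round(2); c=c+r*.03; print(i,r,c.round(4))
```

```text
7.1333 [0.42702447 0.04450129 0.05219788] [-0.37380516  0.04878436  0.2405013 ] 0.7577039220174346
to start [ 0.78 -0.3 ] [0.45054002 0.03558005]
1 [ 0.14 -0.07] [0.4547 0.0335]
2 [ 0.15 -0.06] [0.4592 0.0317]
3 [ 0.14 -0.05] [0.4634 0.0302]
4 [ 0.16 -0.04] [0.4682 0.029 ]
5 [ 0.15 -0.04] [0.4727 0.0278]
6 [ 0.15 -0.02] [0.4772 0.0272]
7 [ 0.16 -0.01] [0.482  0.0269]
8 [ 0.16 -0.  ] [0.4868 0.0269]
9 [0.15 0.  ] [0.4913 0.0269]
10 [0.16 0.02] [0.4961 0.0275]
11 [0.16 0.02] [0.5009 0.0281]
12 [0.15 0.04] [0.5054 0.0293]
13 [0.15 0.05] [0.5099 0.0308]
14 [0.15 0.05] [0.5144 0.0323]
15 [0.14 0.07] [0.5186 0.0344]
16 [0.14 0.07] [0.5228 0.0365]
17 [0.13 0.08] [0.5267 0.0389]
18 [0.13 0.09] [0.5306 0.0416]
19 [0.12 0.1 ] [0.5342 0.0446]
20 [0.12 0.1 ] [0.5378 0.0476]
21 [0.11 0.12] [0.5411 0.0512]
22 [0.1  0.11] [0.5441 0.0545]
23 [0.1  0.13] [0.5471 0.0584]
24 [0.08 0.13] [0.5495 0.0623]
25 [0.08 0.14] [0.5519 0.0665]
26 [0.07 0.14] [0.554  0.0707]
27 [0.06 0.14] [0.5558 0.0749]
```

Emit:
{"name": "carry_out", "arguments": {"series": [[[0.4, -0.15, 0, 0, 0, 0], [0.4, -0.15, 0, 0, 0, 0], [0.14, -0.07, 0, 0, 0, 0.9], [0.15, -0.06, 0, 0, 0, 0.9], [0.14, -0.05, 0, 0, 0, 0.9]]]}}

```text
t: 7.55
ee_pos: [0.4641, 0.0296, 0.052]
eef_rot: [[0.011, 1.0, 0.0], [1.0, -0.011, 0.001], [0.001, 0.0, -1.0]]
force: [0.2, 0.2, -1.0]
opening: 0.0001
finger_force: 0.0
```

Emit:
{"name": "carry_out", "arguments": {"series": [[[0.16, -0.04, 0, 0, 0, 0.9], [0.15, -0.04, 0, 0, 0, 0.9], [0.15, -0.02, 0, 0, 0, 0.9], [0.16, -0.01, 0, 0, 0, 0.9], [0.16, 0, 0, 0, 0, 0.9]]]}}

```text
t: 7.97
ee_pos: [0.4866, 0.0257, 0.0519]
eef_rot: [[-0.298, 0.955, -0.001], [0.955, 0.298, 0.0], [0.001, -0.001, -1.0]]
force: [-1.4, -1.5, 0.3]
opening: 0.0001
finger_force: 0.9
```

Emit:
{"name": "carry_out", "arguments": {"series": [[[0.15, 0, 0, 0, 0, 0.9], [0.16, 0.02, 0, 0, 0, 0.9], [0.16, 0.02, 0, 0, 0, 0.9], [0.15, 0.04, 0, 0, 0, 0.9], [0.15, 0.05, 0, 0, 0, 0.9]]]}}

```text
t: 8.38
ee_pos: [0.5099, 0.0294, 0.0519]
eef_rot: [[-0.578, 0.816, -0.001], [0.816, 0.578, -0.0], [0.0, -0.001, -1.0]]
force: [-1.8, -4.0, 0.8]
opening: -0.0001
finger_force: 2.0
```

Contact forces are as expected for lever friction, so I continue.

Emit:
{"name": "carry_out", "arguments": {"series": [[[0.15, 0.05, 0, 0, 0, 0.9], [0.14, 0.07, 0, 0, 0, 0.9], [0.14, 0.07, 0, 0, 0, 0.9], [0.13, 0.08, 0, 0, 0, 0.9], [0.13, 0.09, 0, 0, 0, 0.9]]]}}

```text
t: 8.8
ee_pos: [0.5305, 0.0383, 0.0519]
eef_rot: [[-0.801, 0.599, -0.001], [0.599, 0.801, -0.002], [-0.001, -0.002, -1.0]]
force: [-1.3, -8.6, 0.2]
opening: 0.0
finger_force: 3.7
```

Emit:
{"name": "carry_out", "arguments": {"series": [[[0.12, 0.1, 0, 0, 0, 0.9], [0.12, 0.1, 0, 0, 0, 0.9], [0.11, 0.12, 0, 0, 0, 0.9], [0.1, 0.11, 0, 0, 0, 0.9], [0.1, 0.13, 0, 0, 0, 0.9]]]}}

```text
t: 9.22
ee_pos: [0.5477, 0.053, 0.052]
eef_rot: [[-0.946, 0.323, 0.0], [0.323, 0.946, -0.004], [-0.002, -0.004, -1.0]]
force: [0.5, -15.2, -1.0]
opening: 0.0001
finger_force: 6.8
```

Emit:
{"name": "carry_out", "arguments": {"series": [[[0.08, 0.13, 0, 0, 0, 0.9], [0.08, 0.14, 0, 0, 0, 0.9], [0, 0, 0, 0, 0, 0]]]}}

```text
t: 9.47
ee_pos: [0.5533, 0.0626, 0.0522]
eef_rot: [[-0.98, 0.201, 0.002], [0.201, 0.98, -0.003], [-0.002, -0.002, -1.0]]
force: [1.3, -4.3, 0.1]
opening: -0.0001
finger_force: 1.8
```

Run:
```python
from h import *
T=imaging.camera("top"); 
s=cv2.cvtColor(imaging.camera("scene"),cv2.COLOR_RGB2BGR); st=manip.state(); print(st["t"],st["ee_pos"],st["force"])
d=st["ee_pos"][:2]-O; print("board xy",d@ex,d@ey)
A=cv2.resize(s[130:240,210:350],None,fx=3.6,fy=3.6,interpolation=cv2.INTER_CUBIC)
B=cv2.resize(T[145:225,205:320,::-1],None,fx=2.5,fy=2.5,interpolation=cv2.INTER_CUBIC)
c=np.zeros((A.shape[0],A.shape[1]+B.shape[1],3),np.uint8);c[:,:A.shape[1]]=A;c[:B.shape[0],A.shape[1]:]=B
cv2.imwrite("pics/s3.png",c)
```

```text
9.5667 [0.55293653 0.06366825 0.05219111] [ 2.74101201 -4.70159826 -0.06919787]
board xy 0.07343770822561974 -0.04346639959502952
```

View pics/s3.png

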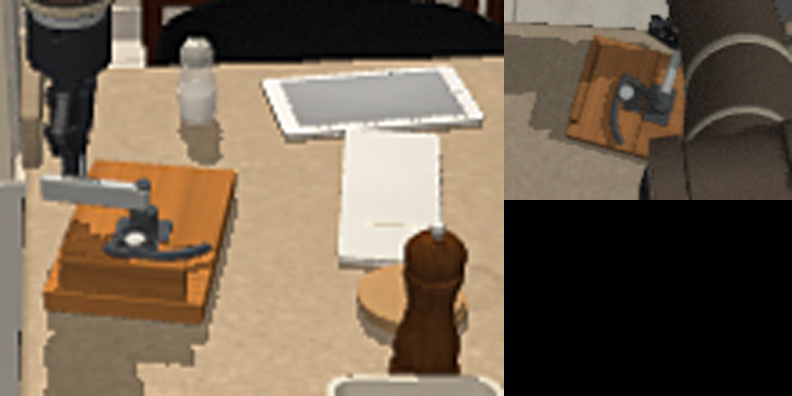

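The lever is almost parallel to the joint (bar from (145,190) to (40,188)), the hook is round the post and the joint is closed. Now press on to the stop.

Emit:
{"name": "carry_out", "arguments": {"series": [[[0.02, 0.12, 0, 0, 0, 0], [0, 0, 0, 0, 0, 0], [0, 0, 0, 0, 0, 0]]]}}

```text
t: 9.82
ee_pos: [0.5537, 0.0673, 0.0522]
eef_rot: [[-0.979, 0.204, 0.002], [0.204, 0.979, -0.002], [-0.002, -0.001, -1.0]]
force: [2.2, -4.2, 0.2]
opening: 0.0001
finger_force: 2.3
```

Emit:
{"name": "carry_out", "arguments": {"series": [[[0.02, 0.1, 0, 0, 0, 0], [0, 0, 0, 0, 0, 0], [0, 0, 0, 0, 0, 0]]]}}

```text
t: 10.07
ee_pos: [0.5538, 0.0681, 0.0522]
eef_rot: [[-0.979, 0.205, 0.001], [0.205, 0.979, -0.004], [-0.001, -0.004, -1.0]]
force: [1.3, -12.3, 2.2]
opening: -0.0003
finger_force: 5.7
```

Motion stopped and the force rose, so the lever is at its stop. Back off and lift.

Emit:
{"name": "carry_out", "arguments": {"series": [[[-0.2, -0.8, 0, 0, 0, 0], [-0.1, -0.6, 0, 0, 0, 0], [0, 0, 0.9, 0, 0, 0], [0, 0, 1, 0, 0, 0], [0, 0, 1, 0, 0, 0]]]}}

```text
t: 10.48
ee_pos: [0.5435, 0.0298, 0.1397]
eef_rot: [[-0.979, 0.203, -0.002], [0.203, 0.979, -0.0], [0.002, -0.001, -1.0]]
force: [0.5, -0.1, -0.1]
opening: -0.0002
finger_force: 0.0
```

Emit:
{"name": "carry_out", "arguments": {"series": [[[-0.9, -0.3, 0.5, 0, 0, 0], [-0.9, -0.3, 0.5, 0, 0, 0], [-0.9, -0.3, 0, 0, 0, 0], [-0.5, -0.3, 0, 0, 0, 0], [0, 0, 0, 0, 0, 0]]]}}

```text
t: 10.9
ee_pos: [0.4451, -0.0074, 0.1693]
eef_rot: [[-0.979, 0.204, -0.001], [0.204, 0.979, 0.0], [0.001, -0.0, -1.0]]
force: [-0.9, -0.8, -0.1]
opening: -0.0001
finger_force: 0.0
```

Run:
```python
from h import *
T=imaging.camera("top"); 
s=cv2.cvtColor(imaging.camera("scene"),cv2.COLOR_RGB2BGR); st=manip.state(); print(st["t"],st["ee_pos"],st["force"])
A=cv2.resize(s[130:240,210:350],None,fx=3.3,fy=3.3,interpolation=cv2.INTER_CUBIC)
B=cv2.resize(T[145:225,205:290,::-1],None,fx=3.9,fy=3.9,interpolation=cv2.INTER_CUBIC)
c=np.zeros((A.shape[0],A.shape[1]+B.shape[1],3),np.uint8);c[:,:A.shape[1]]=A;c[:B.shape[0],A.shape[1]:]=B
cv2.imwrite("pics/s4.png",c)
```

```text
11.0 [ 0.4483872  -0.00576913  0.16932668] [-0.15093799 -0.5861411   1.12853843]
```

View pics/s4.png

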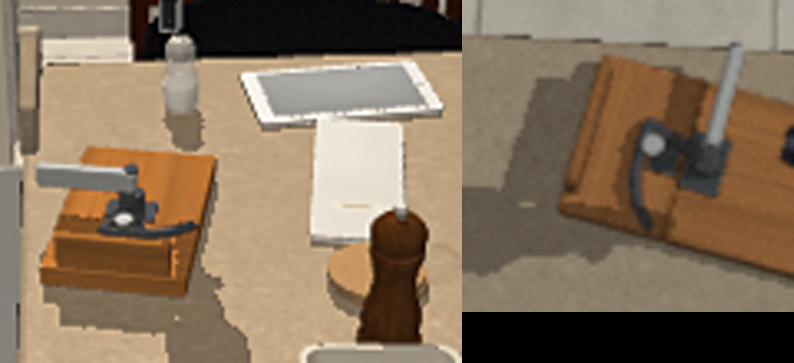

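The leaf meets the board with no gap to be seen. The bar, from (707,150) to (737,42), is parallel to the joint, and the arm and bystanders are clear. Handing in.

```bash
python3 -c "
from workcell import manip
print(manip.sign_off())"
```

```text
the job is handed in; nothing more can be done
None
```

I pushed the leaf up to its buffers and swung the lever to its stop. The last pictures show no gap at the joint and the lever parallel to it, the arm is clear, I never touched the tumbler or salt shaker, and I handed the job in at about 11 s; no verdict came back.

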